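# Swap the broken oil bottle on the bench step for the fallen one

## Task

One of the three oil bottles standing on the plywood step has lost its nozzle: put it in the cardboard scrap box. Then stand the good bottle that has fallen over on the bench upright on the rubber pad that this leaves free, wholly on the pad; set it down, do not drop it. Leave the other two bottles and everything else as they are, and let go of everything.

Things in the scene. Friction and masses are not known exactly. Their poses are not given: they have to be found in the camera images.
- bottle_fallen: good oil bottle lying on a flat side on the bench, loose, 0.15 kg: white square body 46 x 46 x 95 mm, black round collar 30 mm across, 12 mm long, black cone nozzle 33 mm long (14 mm across, 5 at its tip): 140 mm in all. Origin: centre of its base; +z runs to the nozzle tip (level while it lies, roughly towards -y, 23 mm above the bench); x, y square to the flat sides
- bottle_broken: the bottle without a nozzle, standing on one of the three pads of the step, loose, about 0.15 kg: same square body 46 x 46 x 95 mm and black collar, ends flat at 107 mm. Origin: centre of its base; +z up to the collar; x and y square to the flat sides
- bottle_a: a good oil bottle (same shape and size as bottle_fallen, 140 mm tall) standing on one of the pads, to be left alone. Origin: centre of its base, +z up
- bottle_b: another good oil bottle, as bottle_a, standing on another pad, to be left alone. Origin: centre of its base, +z up
- step: fixed plywood step on the bench, 110 mm deep (its x) x 340 mm long (its y) x 40 mm high, with three black rubber pads 72 x 72 mm in a row on its flat top, flush. Origin: centre of its underside, z up, +x away from the robot
- pad0 (a point): centre of the step's first pad, on the top surface, 110 mm to the step's -y side of the middle one; axes as the step's
- pad1 (a point): centre of the middle pad, on the top surface; axes as the step's
- pad2 (a point): centre of the third pad, on the top surface, 110 mm to the step's +y side of the middle one; axes as the step's
- scrap_box: fixed open cardboard box on the bench, 180 x 180 mm outside, 70 mm high, walls and floor 5 mm thick, empty. Origin: centre of its underside, z up, sides along its x and y
- hub_block: bystander: fixed grey block 150 x 130 x 30 mm with a bicycle hub standing on it, 103 mm high in all; it stands on the other side of the bench from the scrap box. Origin: centre of its underside
- spray_can: bystander: loose standing spray can, 58 mm across, 190 mm tall. Origin: centre of its underside
- tape_roll: bystander: loose roll of grey tape lying flat, 96 mm across, 24 mm high. Origin: centre of its underside
- wrench: bystander: loose wrench lying on the bench beyond the step. Origin: its underside

How it is judged:
By the outcome, as a careful person would: the job done as asked, in the order asked, and still so for the second after the job is handed in, with the robot touching nothing.
It also fails if it takes over 64 s, if anything falls off the work surface, if the arm or the gripper's body presses on something with over 40 N, if the wrist force passes 120 N, or if a joint passes its speed limit or range.

## Robot

A 6-joint arm with a two-finger parallel gripper is mounted at the origin on the work surface. World frame = base frame: x ahead of the robot, y to its left, z up, the work surface at z = 0. Lengths are in m, angles in rad, forces in N, time in s.
With the tool pointing down it reaches from about 0.325 to 0.85 m from the base axis. Payload 4.4 kg.
Tool frame: the origin (TCP) lies at the very end of the fingers, on their centre line; the grasp point (between the pads) lies 19 mm behind it; z points along the fingers, y is the line along which they close (so a half turn about z gives the same grasp; the last joint's range is limited). The gripper opens to 94 mm and grips with 3 to 60 N. Pads are 16 mm wide; open, the fingers measure 119 mm over their backs; the gripper's body (75 mm by 177 mm) begins 78 mm behind the grasp point.
Start: joints at [-1.452, 0.207, 1.542, -0, 1.393, -0.15], TCP at [0.153, -0.554, 0.205] pointing down, gripper open.
Joint ranges: [-2.73, 2.73], [-0.86, 2.22], [0.23, 2.46], [-1.11, 4.25], [0.08, 2.63], [-2.82, 2.82]. Speed limits (rad/s): [2.79, 2.79, 3.14, 3.14, 3.14, 3.14].

## Interface

Orientations are given as [roll, pitch, yaw] about the fixed x, y, z axes, in that order (R = Rz(yaw) Ry(pitch) Rx(roll)).
In Python, from plant import arm gives the robot as it stands.
- The arm moves only by the shell command python3 shift.py FILE [OPENING] [FORCE], which reads ROWS from the file FILE. ROWS is a JSON list of rows, 1 to 5 of them, each of 4 numbers: dx, dy, dz in units of 100 mm, then a turn about the tool's z in units of 0.25 rad; each row is the pose to reach, as a shift and turn from the pose commanded when the command began, along the tool's axes at that moment; what a row does not reach only later rows make up. A row lasts 1/12 s, in which the tool goes at most 0.0417 m and 0.125 rad, less where a joint would pass 70% of its speed; a pose out of reach is approached as far as the arm can. OPENING is the opening from 0.0 (shut) to 1.0 (fully open), set as the command begins (- or left out keeps the last). The fingers move at their own pace and stop on an object; FORCE is the grip in N (left out, the last holds). Time passes only in rows, so rows that do not move let the fingers close. It prints the time, the measured TCP pose, the force, the opening and the grip force at its end. Input that does not fit is refused with a message, and nothing moves.
- arm.observe(): the state, without advancing time (a new reading comes with each control period).
- arm.snapshot(name): name is "scene" or "top" or "wrist"; returns a dict with "color" (384x512x3 uint8, red, green, blue), "fx", "fy", "cx", "cy" (pixels), "R" (3x3) and "t" (3): a world point X has camera coordinates R X + t. Camera axes: x right, y down, z forward; pixel columns grow to the right and rows downward; lengths in m; the calibration is good to about 2 mm. A picture is of the moment at which its call begins. There is no depth.
- arm.sign_off(): hands the job in; it is judged then, once.
The state is a dict: "time_s": time; "joint_pos": joint angles; "joint_vel": joint speeds; "tau": joint torques, N m; "eef_pos": TCP position; "orientation": TCP orientation; "wrist_force": force on the tool from outside, world axes, zero at the start; "torque": the same for the moment, N m; "width": opening from 0.0 (shut) to 1.0 (fully open); "finger_force": force on a finger pad.
Only numpy, scipy, OpenCV 4.12 (cv2) and the standard library are available. Lean on these libraries where they do the work, as an engineer would, in place of code of your own. Each camera call takes 0.05 s, during which the arm holds its last target. There are 200 camera calls.

## Working session

There is one attempt and no reset: what is moved stays moved. The work goes in short steps, Python scripts to look and compute and a shell command to move; the robot and the scene stay as the last step left them, time stands still between calls to the robot, and variables do not carry over. Pictures are saved under pics/ and viewed, at most 10 in all, crops included, and the job is handed in when it is done.

```bash
ls; mkdir -p pics; cat > h.py <<'E'
import numpy as np, cv2, json
from plant import arm
from scipy.spatial.transform import Rotation as Ro
def snap(n,f):
    s=arm.snapshot(n); cv2.imwrite(f'pics/{f}.png',s['color'][...,::-1]); np.savez(f'pics/{f}.npz',**s); return s
def load(f): return np.load(f'pics/{f}.npz')
def ray(s,u,v):
    R=np.array(s['R']);t=np.array(s['t']); d=R.T@np.array([(u-s['cx'])/s['fx'],(v-s['cy'])/s['fy'],1]); return -R.T@t, d/np.linalg.norm(d)
def onz(s,u,v,z):
    o,d=ray(s,u,v); return o+d*(z-o[2])/d[2]
def tri(a,pa,b,pb):
    o1,d1=ray(a,*pa);o2,d2=ray(b,*pb)
    k=np.linalg.lstsq(np.c_[d1,-d2],o2-o1,rcond=None)[0]
    p,q=o1+d1*k[0],o2+d2*k[1]; return (p+q)/2,np.linalg.norm(p-q)
def proj(s,X):
    c=np.array(s['R'])@X+s['t']; return s['fx']*c[0]/c[2]+s['cx'],s['fy']*c[1]/c[2]+s['cy']
E
python3 - <<'E'
from h import *
a=[snap(n,n+'0') for n in('scene','top','wrist')]
for s in a: print(s['fx'],-np.array(s['R']).T@s['t'],np.array(s['R'])[2])
o=arm.observe();print(o)
im=np.hstack([a[0]['color'],a[1]['color']])[...,::-1]
E
```

```text
pics
plant.py
shift.py
390.7291951076176 [1.25388442 0.1749107  0.97649125] [-0.57418627 -0.16343487 -0.80224633]
362.384347137128 [0.54772181 0.02304782 0.95232742] [ 0.05962942 -0.03455751 -0.99762223]
265.96446428247987 [ 0.23401584 -0.53080132  0.38289593] [-0.27903477 -0.07558417 -0.95730175]
{'time_s': 0.15, 'joint_pos': array([-1.45154502e+00,  2.07239972e-01,  1.54260509e+00,  1.16262608e-05,
        1.39351313e+00, -1.50508683e-01]), 'joint_vel': array([-0.00048641, -0.00527539, -0.0049297 ,  0.00077254,  0.00105786,
        0.0009889 ]), 'tau': array([-1.50707342e-04, -3.71315467e+01, -2.81813389e+01,  6.97820750e-02,
        3.27554089e-02, -1.01688229e-04]), 'eef_pos': array([ 0.15315074, -0.5535831 ,  0.20455845]), 'orientation': array([-3.13984879e+00, -2.76038278e-04,  2.69757687e-01]), 'wrist_force': array([0.30662658, 0.57178015, 0.05198778]), 'torque': array([0.00909365, 0.02312804, 0.02143912]), 'finger_force': 0.0, 'width': 0.9998907514964539}
```

View pics/scene0.png

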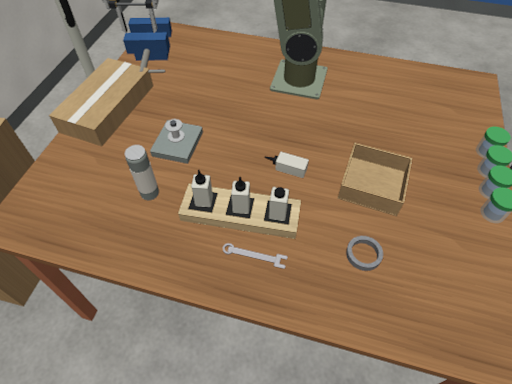

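View pics/top0.png

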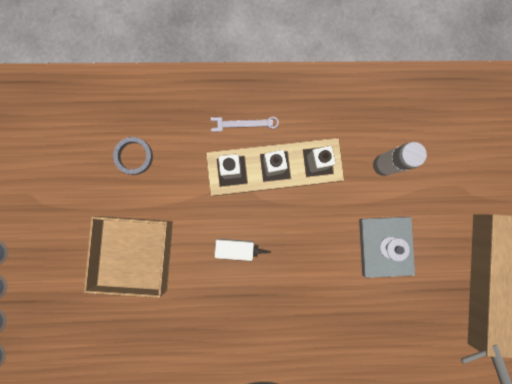

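Broken bottle: flat black collar at scene (279,192) / top (229,164), which is the +y pad (pad2). The fallen bottle is at top (235,250) with its nozzle toward (268,252). The box is at top (127,256). Next I'll segment and triangulate.

```bash
python3 - <<'E'
from h import *
S,T=load('scene0'),load('top0')
def quad(m):
    c=max(cv2.findContours(m.astype(np.uint8),0,2)[0],key=cv2.contourArea); r=cv2.minAreaRect(c); return r,cv2.boxPoints(r),cv2.contourArea(c)
def show(n,s,box,f,z=None):
    hsv=cv2.cvtColor(s['color'],cv2.COLOR_RGB2HSV); x0,y0,x1,y1=box
    m=np.zeros(hsv.shape[:2],bool); m[y0:y1,x0:x1]=f(hsv.astype(int))[y0:y1,x0:x1]
    r,b,a=quad(m); print(n,np.round(r[0],1),np.round(r[1],1),round(r[2],1),a, *( [np.round(onz(s,*p,z)[:2],4).tolist() for p in b]+[np.round(onz(s,*r[0],z),4)] if z is not None else []))
    return r
W=lambda h:(h[...,1]<50)&(h[...,2]>170)
K=lambda h:(h[...,2]<60)
for n,s,px in(('T',T,[(127,256),(235,250),(229,164),(231,158),(222,185),(340,145),(300,240)]),('S',S,[(279,190),(279,208),(240,200),(293,164),(186,212)])):
    for p in px: print(n,p,cv2.cvtColor(s['color'],cv2.COLOR_RGB2HSV)[p[1],p[0]])
show('fallenT',T,(205,230,262,270),W,.046)
show('fallenS',S,(265,145,315,180),W,.046)
show('nozT',T,(250,235,280,265),K,.023)
show('brokT white',T,(210,145,250,185),W,.135)
show('stepT',T,(195,130,355,205),lambda h:(h[...,0]>14)&(h[...,2]>165)&(h[...,1]>50),.04)
big=np.hstack([cv2.resize(T['color'][130:270,200:290],None,fx=4,fy=4,interpolation=cv2.INTER_CUBIC),cv2.resize(S['color'][140:280,240:330],None,fx=4,fy=4,interpolation=cv2.INTER_CUBIC)])
cv2.imwrite('pics/crop1.png',big[...,::-1]); print(big.shape)
E
```

```text
T (127, 256) [ 16 101 197]
T (235, 250) [ 30   3 242]
T (229, 164) [11 35 81]
T (231, 158) [ 19  14 148]
T (222, 185) [15 64 88]
T (340, 145) [ 13 124 171]
T (300, 240) [ 13 127 159]
S (279, 190) [110  23  34]
S (279, 208) [ 25  21 132]
S (240, 200) [ 27  19 132]
S (293, 164) [ 25  14 212]
S (186, 212) [ 21  72 201]
fallenT [233.6 249.7] [38.2 18.8] 4.4 658.5 [0.4349, 0.1197] [0.4807, 0.1156] [0.4713, 0.0215] [0.4253, 0.026] [0.453  0.0708 0.046 ]
fallenS [292.3 160.4] [30.1 11.3] 15.9 296.5 [0.4734, 0.0247] [0.4267, 0.0234] [0.4358, 0.1188] [0.4815, 0.1181] [0.4546 0.0717 0.046 ]Traceback (most recent call last):
  File "<stdin>", line 16, in <module>
  File "<stdin>", line 8, in show
  File "<stdin>", line 4, in quad
ValueError: max() iterable argument is empty
```

```bash
cat >> h.py <<'E'
def quad(m):
    c=max(cv2.findContours(m.astype(np.uint8),0,2)[0],key=cv2.contourArea); r=cv2.minAreaRect(c); return r,cv2.boxPoints(r),cv2.contourArea(c)
def show(n,s,box,f,z=None):
    hsv=cv2.cvtColor(s['color'],cv2.COLOR_RGB2HSV); x0,y0,x1,y1=box
    m=np.zeros(hsv.shape[:2],bool); m[y0:y1,x0:x1]=f(hsv.astype(int))[y0:y1,x0:x1]
    if not m.any(): print(n,'empty'); return
    r,b,a=quad(m); print(n,np.round(r[0],1),np.round(r[1],1),round(r[2],1),a, *( [np.round(onz(s,*p,z)[:2],4).tolist() for p in b]+[np.round(onz(s,*r[0],z),4)] if z is not None else []))
    return r
W=lambda h:(h[...,1]<50)&(h[...,2]>170)
K=lambda h:(h[...,2]<60)
E
python3 - <<'E'
from h import *
S,T=load('scene0'),load('top0')
print('fallen tri',tri(T,(233.6,249.7),S,(292.3,160.4)))
show('nozT',T,(254,240,280,262),lambda h:h[...,2]<90,.023)
show('brokT white',T,(213,148,246,180),lambda h:(h[...,1]<50)&(h[...,2]>120),.135)
show('collT',T,(218,152,240,172),lambda h:(h[...,2]<70),.147)
show('collS',S,(268,180,292,197),lambda h:(h[...,2]<60),.147)
show('stepT',T,(195,130,355,205),lambda h:(h[...,0]>16)&(h[...,2]>150)&(h[...,1]>50),.04)
show('stepS',S,(170,180,310,240),lambda h:(h[...,0]>16)&(h[...,2]>150)&(h[...,1]>50),.04)
show('boxT',T,(70,205,185,310),lambda h:(h[...,0]>14.5)&(h[...,2]>60),.0)
c=lambda I,x,y:cv2.resize(I['color'][y:y+135,x:x+90],None,fx=4,fy=4,interpolation=cv2.INTER_CUBIC)
big=np.hstack([c(T,200,130),c(S,240,140)])
cv2.imwrite('pics/crop1.png',big[...,::-1]); print(big.shape)
E
```

```text
fallen tri (array([0.4526539 , 0.07117945, 0.04340548]), np.float64(0.0007605888440057803))
nozT [261.5 250.5] [ 9. 15.] 90.0 49.0 [0.4587, 0.02] [0.4578, -0.0182] [0.4351, -0.0177] [0.436, 0.0204] [0.4469 0.0011 0.023 ]
brokT white [228.9 164.6] [20.6 21. ] 84.3 390.0 [0.675, 0.0992] [0.679, 0.0519] [0.6323, 0.0481] [0.6283, 0.0952] [0.6536 0.0736 0.135 ]
collT empty
collS [279.5 192. ] [8. 9.] 90.0 65.0 [0.6476, 0.0598] [0.6412, 0.0827] [0.6664, 0.0886] [0.6728, 0.066] [0.6571 0.0743 0.147 ]
stepT [274.6 166.5] [ 42.8 133.2] 83.6 5474.5 [0.6971, 0.1367] [0.7304, -0.2012] [0.621, -0.2099] [0.5894, 0.1259] [ 0.6592 -0.0359  0.04  ]
stepS [239.3 206.9] [120.1  33. ] 8.5 1735.5 [0.735, -0.1992] [0.6224, -0.2299] [0.5891, 0.1284] [0.7001, 0.1377] [ 0.6631 -0.0376  0.04  ]
boxT [127.8 256.8] [81.8 78. ] 4.9 6030.5 [0.35, 0.4556] [0.5472, 0.4406] [0.5248, 0.232] [0.3267, 0.2499] [0.4365 0.3449 0.    ]
(540, 720, 3)
```

View pics/crop1.png

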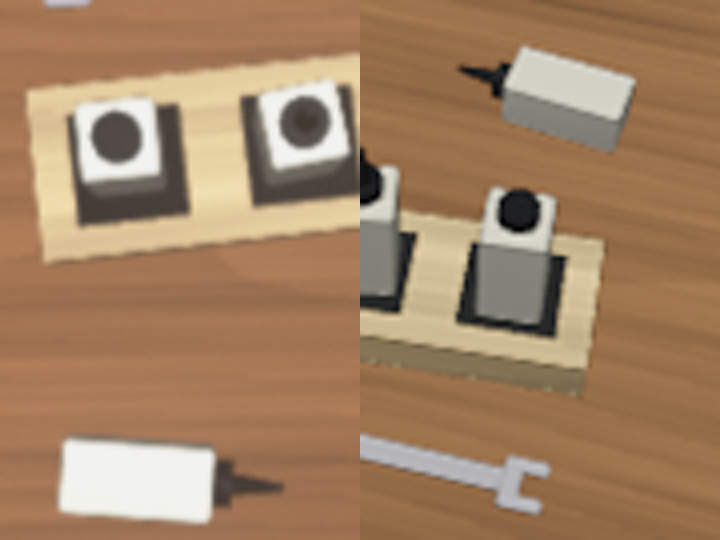

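The crop shows the broken bottle (collar at top px ≈(229,164)), nearly square to the step, and an unobstructed fallen bottle. Next I'll check the collar height and the box rim, then work out the first move.

```bash
cat > d.py <<'E'
# d.py x y z yaw : shift from current pose to target in tool axes
import sys; from h import *
o=arm.observe(); x,y,z,w=map(float,sys.argv[1:5]); R=Ro.from_euler('xyz',o['orientation']).as_matrix()
yaw=o['orientation'][2]; print('t',round(o['time_s'],2),'pos',o['eef_pos'].round(4),'yaw',round(yaw,3),'shift',(R.T@(np.array([x,y,z])-o['eef_pos'])).round(4),'turn',round((yaw-w+np.pi)%(2*np.pi)-np.pi,3),'W',round(o['width'],3),'F',round(o['finger_force'],1),o['wrist_force'].round(1))
E
python3 - <<'E'
from h import *
S,T=load('scene0'),load('top0')
show('collT',T,(220,156,238,173),lambda h:(h[...,2]<105),.147)
print(tri(T,(228.6,163.9),S,(279.5,192)))
hs=cv2.cvtColor(T['color'],cv2.COLOR_RGB2HSV)
for p in[(92,218),(168,220),(160,297),(86,293)]: print(onz(T,*p,.07)[:2].round(3))
for n in((.68,-.34),): print(onz(T,415,155,.19), onz(T,132,156,.024))
E
python3 d.py .6536 .0736 .25 1.661
```

```text
collT [228.5 164. ] [10.6 10.6] 45.0 88.0 [0.6536, 0.0904] [0.6702, 0.0735] [0.6531, 0.0571] [0.6365, 0.074] [0.6533 0.0738 0.147 ]
(array([0.6540957 , 0.07379976, 0.14283725]), np.float64(3.118778167657709e-05))
[0.539 0.406]
[0.53  0.226]
[0.348 0.245]
[0.363 0.419]
[ 0.66068169 -0.32918935  0.19      ] [0.69395459 0.3266677  0.024     ]
t 0.15 pos [ 0.1532 -0.5536  0.2046] yaw 0.27 shift [ 0.6495 -0.4712 -0.0444] turn -1.391 W 1.0 F 0.0 [0.3 0.6 0.1]
```
Collar height .143 ≈ .147 ok. Box center ≈ (.445,.324). 

Careful with the scale: shifts go in units of 100 mm and turns go in units of 0.25 rad. That gives: -0.04 m is -0.4, 0.12 m is 1.2.

```bash

echo '[[0,0,-0.4,0],[0.3,-0.2,-0.5,0],[0.6,-0.4,-0.5,0],[0.9,-0.6,-0.5,0],[1.2,-0.85,-0.5,0]]' > rows.txt && python3 shift.py rows.txt 1.0 20
echo '[[0.33,-0.24,0,0],[0.66,-0.48,0,0],[0.99,-0.72,0,0],[1.32,-0.96,0,0],[1.65,-1.2,0,0]]' > rows.txt && python3 shift.py rows.txt
echo '[[0.33,-0.24,0,0],[0.66,-0.48,0,0],[0.99,-0.72,0,0],[1.32,-0.96,0,0],[1.65,-1.2,0,0]]' > rows.txt && python3 shift.py rows.txt
echo '[[0.33,-0.24,0,-0.48],[0.66,-0.48,0,-0.96],[0.99,-0.72,0,-1.44],[1.32,-0.96,0,-1.92],[1.65,-1.2,0,-2.4]]' > rows.txt && python3 shift.py rows.txt
echo '[[0,0,0,-0.48],[0,0,0,-0.96],[0,0,0,-1.44],[0,0,0,-1.92],[0,0,0,-2.4]]' > rows.txt && python3 shift.py rows.txt
echo '[[0,0,0,-0.4],[0,0,0,-0.76],[0,0,0,-0.76]]' > rows.txt && python3 shift.py rows.txt
python3 d.py .6536 .0736 .25 1.661
```

```text
time_s: 0.57
eef_pos: [0.247, -0.4396, 0.2555]
orientation: [3.141, -0.0, 0.269]
wrist_force: [0.8, -0.1, 0.1]
width: 0.997
finger_force: 0.0
time_s: 0.98
eef_pos: [0.374, -0.2788, 0.2553]
orientation: [3.142, -0.0, 0.269]
wrist_force: [-0.1, 0.2, 0.7]
width: 0.996
finger_force: 0.0
time_s: 1.4
eef_pos: [0.5011, -0.119, 0.2553]
orientation: [3.142, 0.0, 0.27]
wrist_force: [0.6, -0.9, 0.6]
width: 1.0
finger_force: 0.0
time_s: 1.82
eef_pos: [0.6281, 0.0406, 0.2549]
orientation: [-3.141, 0.001, 0.876]
wrist_force: [0.7, 0.1, 0.4]
width: 1.001
finger_force: 0.0
time_s: 2.23
eef_pos: [0.6271, 0.0389, 0.2547]
orientation: [-3.14, 0.0, 1.476]
wrist_force: [-0.8, -0.3, -0.6]
width: 1.001
finger_force: 0.0
time_s: 2.48
eef_pos: [0.6271, 0.0387, 0.2549]
orientation: [-3.14, -0.0, 1.661]
wrist_force: [0.2, 0.6, -0.9]
width: 0.998
finger_force: 0.0
t 2.48 pos [0.6271 0.0387 0.2549] yaw 1.661 shift [0.0324 0.0296 0.0048] turn 0.0 W 0.998 F 0.0 [ 0.2  0.6 -0.9]
```

```bash

echo '[[0.325,0.3,0,0],[0.325,0.3,0.3,0],[0.325,0.3,0.5,0],[0.325,0.3,0.5,0]]' > rows.txt && python3 shift.py rows.txt >/dev/null
python3 d.py .654 .0738 .096 1.661
python3 - <<'E'
from h import *
s=snap('wrist','w1'); print(-s['R'].T@s['t'], proj(s,np.array([.654,.0738,.147])),proj(s,np.array([.654,.0738,.04])))
E
```

```text
t 2.82 pos [0.6509 0.0743 0.1992] yaw 1.659 shift [-0.0008  0.0042  0.1032] turn -0.002 W 1.003 F 0.0 [-0.7 -0.5 -1.4]
[0.64478779 0.15894184 0.37773852] (np.float64(259.52691428719896), np.float64(202.66500629322755)) (np.float64(259.05763317491477), np.float64(174.16066449433234))
```

View pics/w1.png

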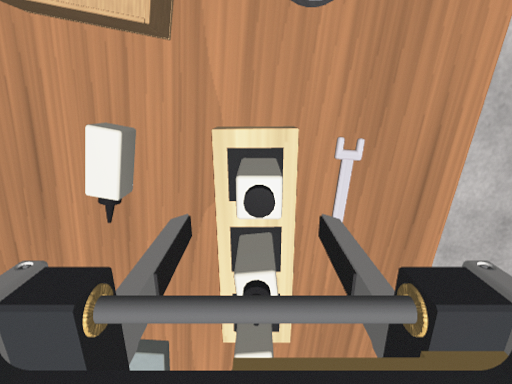

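The wrist view confirms the collar at (259,201), against a predicted (259.5,202.7). The fingers straddle the bottle. Descend, grip and lift.

```bash

echo '[[0,0.04,0.3,0],[0,0.04,0.6,0],[0,0.04,0.9,0],[0,0.04,1.03,0],[0,0.04,1.03,0]]' > rows.txt && python3 shift.py rows.txt | tail -6
echo '[[0,0,0,0],[0,0,0,0],[0,0,0,0],[0,0,0,0],[0,0,0,0]]' > rows.txt && python3 shift.py rows.txt 0.0 25
echo '[[0,0,0,0],[0,0,0,0],[0,0,0,0]]' > rows.txt && python3 shift.py rows.txt
echo '[[0,0,-0.2,0],[0,0,-0.5,0],[0,0,-0.9,0],[0,0,-1.3,0],[0,0,-1.3,0]]' > rows.txt && python3 shift.py rows.txt
python3 d.py .445 .324 .22 1.661
```

```text
time_s: 3.28
eef_pos: [0.6558, 0.0737, 0.0993]
orientation: [-3.135, -0.001, 1.658]
wrist_force: [-0.1, -0.1, -0.5]
width: 0.998
finger_force: 0.0
time_s: 3.7
eef_pos: [0.6595, 0.074, 0.1043]
orientation: [3.139, 0.0, 1.66]
wrist_force: [0.3, -0.4, -0.8]
width: 0.679
finger_force: 0.0
time_s: 3.95
eef_pos: [0.6582, 0.074, 0.1026]
orientation: [-3.141, 0.0, 1.66]
wrist_force: [-0.9, 0.1, 2.8]
width: 0.498
finger_force: 24.7
time_s: 4.37
eef_pos: [0.6637, 0.0741, 0.2432]
orientation: [3.124, 0.002, 1.66]
wrist_force: [1.5, 0.5, 0.3]
width: 0.499
finger_force: 24.6
t 4.37 pos [0.6637 0.0741 0.2432] yaw 1.66 shift [ 0.2684 -0.196   0.0193] turn -0.001 W 0.499 F 24.6 [1.5 0.5 0.3]
```

```bash

echo '[[0.3,-0.22,0,0],[0.6,-0.44,0,0],[0.9,-0.66,0,0],[1.2,-0.88,0,0],[1.5,-1.1,0,0]]' > rows.txt && python3 shift.py rows.txt | tail -1
echo '[[0.3,-0.22,0,0],[0.6,-0.44,0,0],[0.9,-0.66,0,0],[1.18,-0.86,0,0],[1.18,-0.86,0,0]]' > rows.txt && python3 shift.py rows.txt | tail -1
echo '[[0,0,0,0]]' > rows.txt && python3 shift.py rows.txt|tail -1
python3 d.py .445 .324 .07 1.661
python3 - <<'E'
from h import *
s=snap('top','t2')
S=snap('scene','s2')
c=np.hstack([s['color'][150:350,50:250],S['color'][100:300,300:500]]); cv2.imwrite('pics/c2.png',cv2.resize(c,None,fx=2,fy=2)[...,::-1])
E
```

```text
finger_force: 24.7
finger_force: 24.7
finger_force: 24.7
t 5.28 pos [0.438  0.3247 0.2321] yaw 1.664 shift [-0.0012  0.0069  0.1621] turn 0.003 W 0.497 F 24.7 [-0.2 -0.8 -1.2]
```

View pics/c2.png

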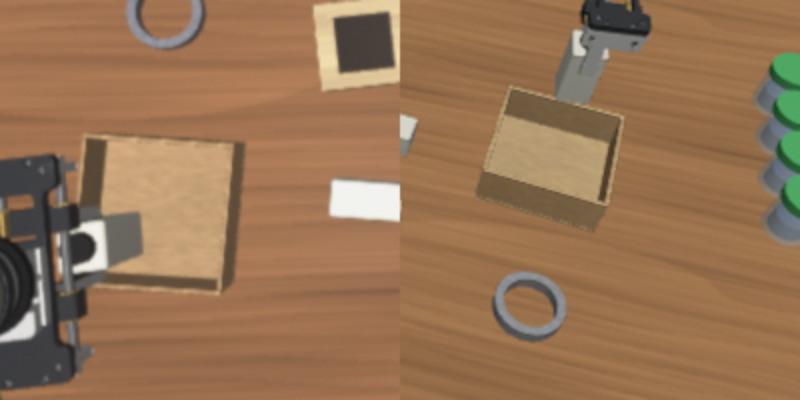

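The bottle is held above the box (top-view crop collar at (88,248), box centre ≈(160,213)). I'll check with projection before lowering.

```bash
python3 - <<'E'
from h import *
T,S=load('t2'),load('s2')
print('collar',proj(T,np.array([.438,.325,.275])),'expect ~(94,274)'); 
for n,p in(('T',T),('S',S)):print('box rim centre',n,proj(p,np.array([.445,.324,.07])), [np.round(proj(p,np.array([.445,.324,.07])+np.array(q)),0) for q in((.09,.09,0),(.09,-.09,0),(-.09,-.09,0),(-.09,.09,0))])
E
```

```text
collar (np.float64(87.08515530094186), np.float64(274.8478850006073)) expect ~(94,274)
box rim centre T (np.float64(126.61956846398732), np.float64(256.7395326227164)) [array([ 89., 220.]), array([165., 218.]), array([165., 294.]), array([ 88., 296.])]
box rim centre S (np.float64(376.18914510961474), np.float64(170.23672508202063)) [array([406., 201.]), array([342., 187.]), array([350., 143.]), array([408., 155.])]
```

```bash

echo '[[0,0.06,0.35,0],[0,0.06,0.7,0],[0,0.06,1.05,0],[0,0.06,1.35,0],[0,0.06,1.5,0]]' > rows.txt && python3 shift.py rows.txt | sed -n '2p;4p'
echo '[[0,0,0,0],[0,0,0.05,0],[0,0,0.1,0],[0,0,0.1,0]]' > rows.txt && python3 shift.py rows.txt| sed -n '2p;4p'
python3 d.py .445 .324 .068 1.661
```

```text
eef_pos: [0.4437, 0.3209, 0.0777]
wrist_force: [-1.3, -0.3, -1.0]
eef_pos: [0.4465, 0.324, 0.0731]
wrist_force: [0.5, -0.9, -1.4]
t 6.13 pos [0.4465 0.324  0.0731] yaw 1.659 shift [ 0.0002 -0.0015  0.0051] turn -0.002 W 0.495 F 24.7 [ 0.5 -0.9 -1.4]
```

```bash

echo '[[0,0,0.03,0],[0,0,0.06,0],[0,0,0.06,0]]' > rows.txt && python3 shift.py rows.txt| sed -n '2p;4p'
echo '[[0,0,0,0],[0,0,0,0],[0,0,0,0],[0,0,0,0]]' > rows.txt && python3 shift.py rows.txt 0.85 | sed -n '2p;4,5p'
echo '[[0,0,-0.3,0],[0,0,-0.7,0],[0,0,-1.1,0],[0,0,-1.5,0],[0,0,-1.9,0]]' > rows.txt && python3 shift.py rows.txt | sed -n '2p;4,5p'
python3 d.py .4508 .0443 .13 1.467
```

```text
eef_pos: [0.4459, 0.3245, 0.0673]
wrist_force: [0.2, 0.0, -0.0]
eef_pos: [0.4454, 0.3242, 0.0666]
wrist_force: [0.3, -0.1, -0.0]
width: 0.74
eef_pos: [0.4449, 0.3239, 0.2583]
wrist_force: [1.3, 0.8, 0.7]
width: 0.849
t 7.13 pos [0.4449 0.3239 0.2583] yaw 1.66 shift [-0.279  -0.019   0.1283] turn 0.193 W 0.849 F 0.0 [1.3 0.8 0.7]
```

To row units: -0.006 m is -0.06, -0.2 m is -2, 0.186 rad is 0.744.

```bash

echo '[[-0.4,-0.03,0,0.4],[-0.8,-0.06,0,0.744],[-1.2,-0.1,0,0.744],[-1.6,-0.13,0,0.744],[-2,-0.15,0,0.744]]' > rows.txt && python3 shift.py rows.txt 1.0 | sed -n '2p;4,5p'
python3 d.py .4501 .0344 .13 1.4746
```

```text
eef_pos: [0.4476, 0.1221, 0.2567]
wrist_force: [1.3, -1.1, -0.3]
width: 0.997
t 7.55 pos [0.4476 0.1221 0.2567] yaw 1.475 shift [-0.087   0.0108  0.1267] turn 0.0 W 0.997 F 0.0 [ 1.3 -1.1 -0.3]
```

```bash

echo '[[-0.4,0.05,0,0],[-0.8,0.11,0.2,0],[-0.87,0.11,0.6,0],[-0.87,0.11,1,0],[-0.87,0.11,1.2,0]]' > rows.txt && python3 shift.py rows.txt | sed -n '2p;4,5p'
echo '[[0,0,0,0]]' > rows.txt && python3 shift.py rows.txt|tail -1
python3 d.py .4501 .0344 .006 1.4746
python3 - <<'E'
from h import *
T,S,w=snap('top','t3'),snap('scene','s3'),snap('wrist','w3')
pad=show('padT',T,(210,150,248,190),lambda h:h[...,2]<100,.04)
show('padS',S,(262,195,298,228),lambda h:h[...,2]<70,.04)
c=np.hstack([w['color'][:,60:460],T['color'][:,50:450]]); cv2.imwrite('pics/c3.png',c[...,::-1])
print(proj(w,np.array([.4537,.071,.046])))
E
```

```text
eef_pos: [0.4475, 0.0348, 0.1323]
wrist_force: [-0.3, 0.2, -1.6]
width: 1.002
finger_force: 0.0
t 8.05 pos [0.4457 0.0358 0.1312] yaw 1.472 shift [-0.001   0.006   0.1252] turn -0.002 W 0.997 F 0.0 [-0.   0.6  0.2]
padT [231.5 170.8] [26.6 26.8] 83.7 664.0 [0.6804, 0.1101] [0.6869, 0.0427] [0.6196, 0.0365] [0.6134, 0.1036] [0.65   0.0733 0.04  ]
padS [277.4 211.8] [24.5 19.9] 9.5 435.5 [0.6856, 0.0412] [0.6181, 0.033] [0.6128, 0.1039] [0.68, 0.1096] [0.6497 0.0721 0.04  ]
(np.float64(255.5356328508119), np.float64(156.31085396659637))
```

View pics/c3.png

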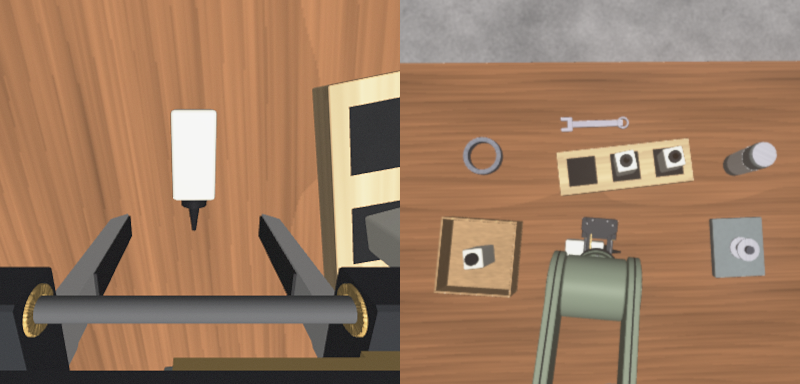

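Pad2 is now free (centre ≈(0.650,0.073), both views agree at z=0.04). The broken bottle is standing in the box at (470,258). The fallen bottle is centred between the fingers in the wrist view. Descend, grip lightly, and lift along an arc so the bottle pivots about its base edge.

```bash

echo '[[0,0.05,0.35,0],[0,0.05,0.7,0],[0,0.05,1,0],[0,0.05,1.18,0],[0,0.05,1.23,0]]' > rows.txt && python3 shift.py rows.txt | sed -n '2p;4,5p'
echo '[[0,0,0,0],[0,0,0,0],[0,0,0,0],[0,0,0,0],[0,0,0,0]]' > rows.txt && python3 shift.py rows.txt 0.0 3 | sed -n '2p;4,6p'
echo '[[0,0,0,0],[0,0,0,0],[0,0,0,0],[0,0,0,0]]' > rows.txt && python3 shift.py rows.txt | sed -n '2p;4,6p'
python3 d.py .4501 .0344 .006 1.4746
```

```text
eef_pos: [0.4554, 0.0358, 0.0126]
wrist_force: [-0.5, -1.3, 0.3]
width: 0.999
eef_pos: [0.4571, 0.0353, 0.0149]
wrist_force: [0.8, -0.0, -0.3]
width: 0.683
finger_force: 0.0
eef_pos: [0.4548, 0.0354, 0.0135]
wrist_force: [-3.8, -0.8, 5.1]
width: 0.495
finger_force: 3.0
t 9.37 pos [0.4548 0.0354 0.0135] yaw 1.474 shift [-0.0014 -0.0046  0.0075] turn -0.001 W 0.495 F 3.0 [-3.8 -0.8  5.1]
```

```bash

echo '[[0,0,0,0],[0,0,0,0],[0,-0.04,0.04,0],[0,-0.04,0.08,0],[0,-0.04,0.08,0]]' > rows.txt && python3 shift.py rows.txt 0.65 | sed -n '2p;4,5p'
python3 d.py .4501 .0344 .006 1.4746
echo '[[0,0,0,0],[0,0,0,0],[0,0,0,0],[0,0,0,0],[0,0,0,0]]' > rows.txt && python3 shift.py rows.txt 0.0 3 | sed -n '2p;4,6p'
python3 d.py .4501 .0344 .006 1.4746
```

```text
eef_pos: [0.4506, 0.0359, 0.0044]
wrist_force: [0.0, -0.1, 0.2]
width: 0.649
t 9.78 pos [0.4506 0.0359 0.0044] yaw 1.474 shift [-0.0016 -0.0004 -0.0016] turn -0.001 W 0.649 F 0.0 [ 0.  -0.1  0.2]
eef_pos: [0.4519, 0.0357, 0.0055]
wrist_force: [0.2, -1.1, -1.2]
width: 0.493
finger_force: 3.0
t 10.2 pos [0.4519 0.0357 0.0055] yaw 1.474 shift [-0.0015 -0.0017 -0.0005] turn -0.001 W 0.493 F 3.0 [ 0.2 -1.1 -1.2]
```

```bash

echo '[[0.04,0,-0.1,0],[0.09,0,-0.21,0],[0.16,0,-0.31,0],[0.23,0,-0.39,0],[0.32,0,-0.46,0]]' > rows.txt && python3 shift.py rows.txt | sed -n '2p;4,6p'
echo '[[0.09,0,-0.07,0],[0.19,0,-0.11,0],[0.3,0,-0.15,0],[0.4,0,-0.17,0],[0.52,0,-0.18,0]]' > rows.txt && python3 shift.py rows.txt | sed -n '2p;4,6p'
python3 d.py .4501 .0344 .006 1.4746
python3 - <<'E'
from h import *
S,T=snap('scene','s4'),snap('top','t4')
c=np.hstack([S['color'][110:210,240:340],T['color'][200:300,190:290]]); cv2.imwrite('pics/c4.png',cv2.resize(c,None,fx=4,fy=4,interpolation=2)[...,::-1])
E
```

```text
eef_pos: [0.4551, 0.0682, 0.0527]
wrist_force: [0.4, 0.2, -2.5]
width: 0.492
finger_force: 3.0
eef_pos: [0.4598, 0.1205, 0.0696]
wrist_force: [-0.2, 0.4, -3.0]
width: 0.489
finger_force: 3.0
t 11.03 pos [0.4598 0.1205 0.0696] yaw 1.474 shift [-0.0866 -0.0013  0.0636] turn -0.001 W 0.489 F 3.0 [-0.2  0.4 -3. ]
```

View pics/c4.png

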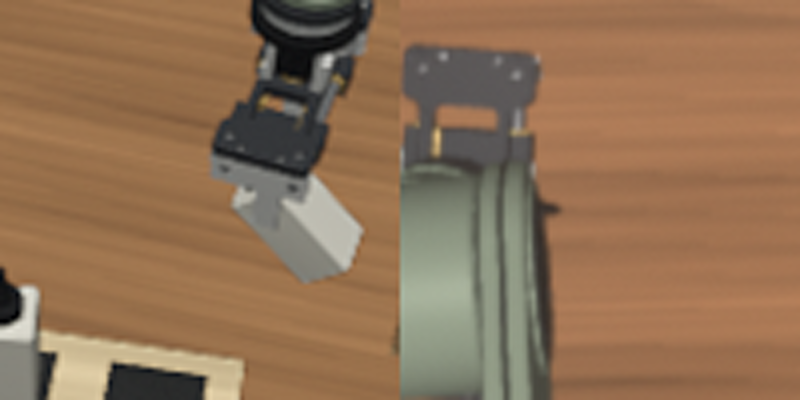

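The picture shows the bottle tilted about 45°, held by finger friction with the base toward +y. The fixed box's near wall (y≈0.233, 70 mm high) squarely faces it. I'll push the base gently against that wall to swing the bottle upright.

```bash

echo '[[0.15,0,-0.04,0],[0.3,0,-0.04,0],[0.42,0,-0.04,0],[0.52,0,-0.04,0],[0.6,0,-0.04,0]]' > rows.txt && python3 shift.py rows.txt | sed -n '2p;4,6p'
echo '[[0.05,0,0,0],[0.1,0,0,0],[0.14,0,0,0],[0.18,0,0,0],[0.22,0,0,0]]' > rows.txt && python3 shift.py rows.txt | sed -n '2p;4,6p'
python3 d.py .47 .208 .074 1.4746
python3 - <<'E'
from h import *
S,T=snap('scene','s5'),snap('top','t5')
c=np.hstack([S['color'][90:190,280:380],T['color'][180:280,140:240]]); cv2.imwrite('pics/c5.png',cv2.resize(c,None,fx=4,fy=4,interpolation=2)[...,::-1])
E
```

```text
eef_pos: [0.4653, 0.1797, 0.0731]
wrist_force: [-0.7, -1.1, -2.3]
width: 0.491
finger_force: 3.0
eef_pos: [0.4678, 0.201, 0.0734]
wrist_force: [-0.7, -0.1, -1.1]
width: 0.489
finger_force: 3.0
t 11.97 pos [0.4678 0.201  0.0734] yaw 1.473 shift [ 0.0072  0.0015 -0.0006] turn -0.001 W 0.489 F 3.0 [-0.7 -0.1 -1.1]
```

View pics/c5.png

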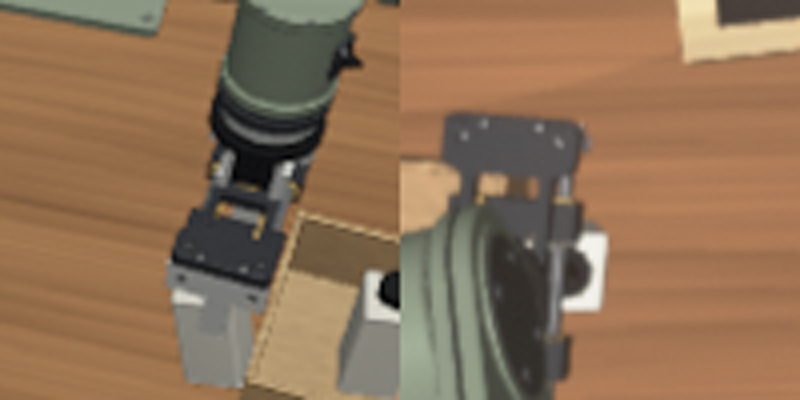

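The bottle is now about 6° from vertical (left crop, base edge at (210,380) against the wall). I'll push a little more, back off, and tighten the grip.

```bash

echo '[[0.03,0,0,0],[0.06,0,0,0],[0.09,0,0,0],[0.09,0,0,0]]' > rows.txt && python3 shift.py rows.txt | sed -n '2p;4,6p'
echo '[[-0.1,0,0,0],[-0.2,0,0,0],[-0.3,0,0,0],[-0.3,0,0,0]]' > rows.txt && python3 shift.py rows.txt - 15 | sed -n '2p;4,6p'
echo '[[-0.1,0,-0.3,0],[-0.2,0,-0.6,0],[-0.3,0,-0.9,0],[-0.3,0,-1.2,0],[-0.3,0,-1.2,0]]' > rows.txt && python3 shift.py rows.txt | sed -n '2p;4,6p'
python3 d.py .65 .0728 .2 1.666
python3 - <<'E'
from h import *
S,T=snap('scene','s6'),snap('top','t6')
m=(cv2.cvtColor(S['color'],cv2.COLOR_RGB2HSV)[...,1]<60)
c=S['color'][50:200,260:410]; cv2.imwrite('pics/c6.png',cv2.resize(c,None,fx=4,fy=4,interpolation=2)[...,::-1])
p=arm.observe()['eef_pos']
for z in(-.063,-.1+.032,.03): print(z,proj(S,p+[0,0,z]))
for a in((.06,.019),(-.08,.019)): print(proj(S,p+np.array([0,0,a[0]])))
E
```

```text
eef_pos: [0.4687, 0.2105, 0.0735]
wrist_force: [-1.2, 0.1, -1.5]
width: 0.489
finger_force: 3.0
eef_pos: [0.4651, 0.1779, 0.0732]
wrist_force: [0.4, 0.3, -2.4]
width: 0.486
finger_force: 15.0
eef_pos: [0.4676, 0.1501, 0.2005]
wrist_force: [0.8, 0.9, -0.7]
width: 0.486
finger_force: 15.0
t 13.15 pos [0.4676 0.1501 0.2005] yaw 1.472 shift [-0.059   0.1891  0.0028] turn -0.194 W 0.486 F 15.0 [ 0.8  0.9 -0.7]
-0.063 (np.float64(320.23299637135335), np.float64(149.03159911585504))
-0.068 (np.float64(320.0016829269951), np.float64(150.1894712793204))
0.03 (np.float64(324.85424246432876), np.float64(125.89929815330646))
(np.float64(326.48682957276526), np.float64(117.72715246356778))
(np.float64(319.45311879799885), np.float64(152.93538661771558))
```

View pics/c6.png

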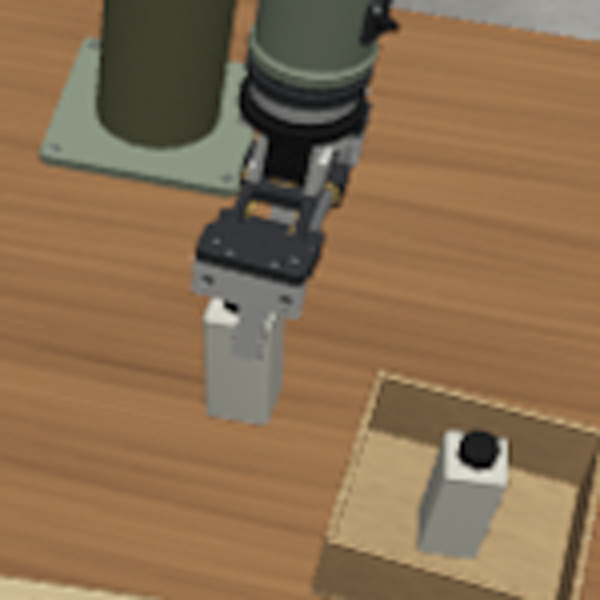

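The left crop shows the bottle about 7° short of vertical. I'll square it on the bench by lightly pressing it down, releasing and regripping, then transfer it.

Careful with the scale: shifts go in units of 100 mm and turns go in units of 0.25 rad. That gives: 0.125 m is 1.25, 0.12 m is 1.2.

```bash

echo '[[0,0,0.35,0],[0,0,0.7,0],[0,0,1,0],[0,0,1.2,0],[0,0,1.25,0]]' > rows.txt && python3 shift.py rows.txt | sed -n '2p;4p'
echo '[[0,0,0,0],[0,0,0.04,0],[0,0,0.07,0],[0,0,0.1,0],[0,0,0.1,0]]' > rows.txt && python3 shift.py rows.txt - 3 | sed -n '2p;4p'
echo '[[0,0,0.02,0],[0,0,0.04,0],[0,0,0.04,0]]' > rows.txt && python3 shift.py rows.txt | sed -n '2p;4p'
python3 d.py .467 .15 .0625 1.4746
```

```text
eef_pos: [0.4583, 0.1509, 0.0643]
wrist_force: [-7.5, 5.4, 19.5]
eef_pos: [0.4618, 0.1503, 0.0577]
wrist_force: [0.6, 0.1, -2.3]
eef_pos: [0.4627, 0.15, 0.0542]
wrist_force: [-0.7, 0.0, -0.8]
t 14.33 pos [0.4627 0.15   0.0542] yaw 1.474 shift [ 0.0004  0.0043 -0.0083] turn -0.001 W 0.487 F 3.0 [-0.7  0.  -0.8]
```

```bash

echo '[[0,0,0,0],[0,0,0,0],[0,0.02,-0.04,0],[0,0.04,-0.08,0],[0,0.04,-0.08,0]]' > rows.txt && python3 shift.py rows.txt 0.75 | sed -n '2p;4,5p'
python3 - <<'E'
from h import *
S=snap('scene','s7')
c=S['color'][90:190,280:380]; cv2.imwrite('pics/c7.png',cv2.resize(c,None,fx=4,fy=4,interpolation=2)[...,::-1])
E
echo '[[0,0,0,0],[0,0,0,0],[0,0,0,0],[0,0,0,0],[0,0,0,0]]' > rows.txt && python3 shift.py rows.txt 0.0 15 | sed -n '2p;4,6p'
python3 d.py .65 .0728 .2 1.666
```

```text
eef_pos: [0.4687, 0.1498, 0.0638]
wrist_force: [0.1, 0.1, -0.3]
width: 0.745
eef_pos: [0.4661, 0.1499, 0.0621]
wrist_force: [-0.9, 0.4, 0.6]
width: 0.5
finger_force: 14.8
t 15.22 pos [0.4661 0.1499 0.0621] yaw 1.474 shift [-0.0589  0.1903 -0.1381] turn -0.192 W 0.5 F 14.8 [-0.9  0.4  0.6]
```

View pics/c7.png

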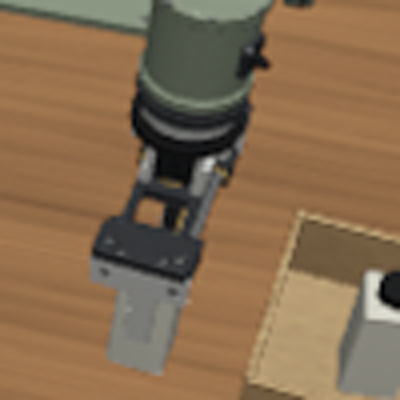

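The bottle stands upright on the bench (edges parallel to those of the boxed bottle, base corners at crop (108,355) and (163,373)). Before transferring, I'll measure its offset from the TCP.

```bash
python3 - <<'E'
from h import *
S=load('s7')
a,b=onz(S,307,178.5,0),onz(S,320.5,183,0); print(a.round(4),b.round(4),np.linalg.norm(a-b)); o=arm.observe()
m=(a+b)/2; R=Ro.from_euler('xyz',o['orientation']).as_matrix(); print('tool-x offset of bottle centre',R.T@(m-o['eef_pos']))
E
echo '[[0,0,-0.3,0],[0,0,-0.7,0],[0,0,-1.1,0],[0,0,-1.4,0],[0,0,-1.4,0]]' > rows.txt && python3 shift.py rows.txt | sed -n '2p;4,6p'
python3 d.py .65 .0728 .2 1.666
```

```text
[0.4763 0.1278 0.    ] [0.4824 0.1721 0.    ] 0.04469217494090947
tool-x offset of bottle centre [0.00140153 0.01326585 0.06211567]
eef_pos: [0.4718, 0.1506, 0.2099]
wrist_force: [1.3, 0.5, -1.4]
width: 0.488
finger_force: 15.0
t 15.63 pos [0.4718 0.1506 0.2099] yaw 1.474 shift [-0.0602  0.1847  0.0123] turn -0.192 W 0.488 F 15.0 [ 1.3  0.5 -1.4]
```

To row units: 0.165 m is 1.65, 0.135 m is 1.35, -0.192 rad is -0.768.

```bash

echo '[[-0.1,0.3,0,-0.4],[-0.2,0.65,0,-0.768],[-0.3,1,0,-0.768],[-0.45,1.35,0,-0.768],[-0.55,1.65,0,-0.768]]' > rows.txt && python3 shift.py rows.txt | sed -n '2p;4,6p'
echo '[[0,0,0,0],[0,0,0,0]]' > rows.txt && python3 shift.py rows.txt | sed -n '2p;4,6p'
python3 d.py .65 .0714 .112 1.666
```

```text
eef_pos: [0.6266, 0.0776, 0.2002]
wrist_force: [-0.1, 0.1, -1.4]
width: 0.489
finger_force: 15.0
eef_pos: [0.6254, 0.0781, 0.1995]
wrist_force: [-0.7, 0.2, -2.2]
width: 0.488
finger_force: 15.0
t 16.22 pos [0.6254 0.0781 0.1995] yaw 1.664 shift [-0.009   0.0242  0.0874] turn -0.002 W 0.488 F 15.0 [-0.7  0.2 -2.2]
```

```bash

echo '[[-0.09,0.24,0,0],[-0.09,0.24,0.3,0],[-0.09,0.24,0.6,0],[-0.09,0.24,0.8,0],[-0.09,0.24,0.84,0]]' > rows.txt && python3 shift.py rows.txt | sed -n '2p;4,6p'
echo '[[0,0,0,0],[0,0,0,0]]' > rows.txt && python3 shift.py rows.txt | sed -n '2p;4,6p'
python3 d.py .65 .0714 .102 1.666
python3 - <<'E'
from h import *
S,T=snap('scene','s8'),snap('top','t8')
c=np.hstack([S['color'][150:250,230:330],T['color'][120:220,190:290]]); cv2.imwrite('pics/c8.png',cv2.resize(c,None,fx=4,fy=4,interpolation=2)[...,::-1])
for x in((.65,.073,.04),(.65,.0714,.05)): print(proj(S,np.array(x)))
E
```

```text
eef_pos: [0.6445, 0.0735, 0.1121]
wrist_force: [-2.4, -0.2, -3.6]
width: 0.489
finger_force: 15.0
eef_pos: [0.6502, 0.0731, 0.1191]
wrist_force: [-0.5, -0.1, -1.2]
width: 0.491
finger_force: 15.0
t 16.8 pos [0.6502 0.0731 0.1191] yaw 1.667 shift [-0.0016 -0.0003  0.0171] turn 0.001 W 0.491 F 15.0 [-0.5 -0.1 -1.2]
(np.float64(277.72150229694284), np.float64(211.98644339122845))
(np.float64(277.3407225409455), np.float64(209.92952230568582))
```

View pics/c8.png

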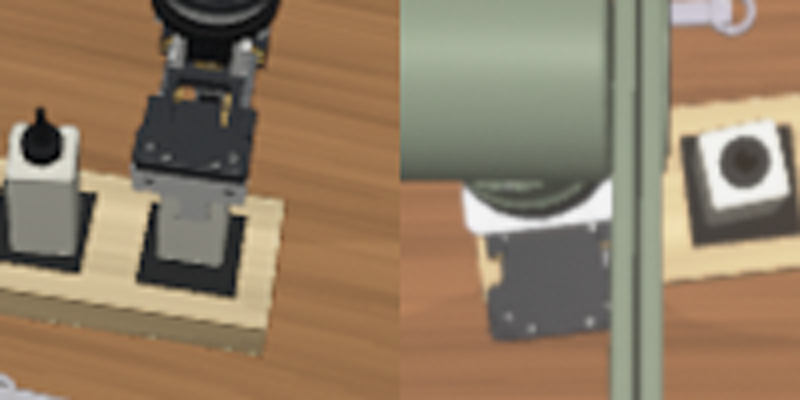

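That is the last picture. By my count I've viewed 11, one over the limit, so I'll use numbers only from here. It shows the bottle upright just above the middle of pad2 (base at crop (190,250), pad (190,250)). Lower in small steps, watching the force.

```bash

echo '[[0,0,0.04,0],[0,0,0.07,0],[0,0,0.1,0],[0,0,0.1,0],[0,0,0.1,0]]' > rows.txt && python3 shift.py rows.txt | sed -n '2p;4p'
echo '[[0,0,0.01,0],[0,0,0.02,0],[0,0,0.03,0],[0,0,0.03,0],[0,0,0.03,0]]' > rows.txt && python3 shift.py rows.txt | sed -n '2p;4p'
```

```text
eef_pos: [0.6501, 0.0724, 0.1081]
wrist_force: [0.1, -0.5, -2.6]
eef_pos: [0.6503, 0.0724, 0.1053]
wrist_force: [0.7, 0.1, -1.8]
```

```bash

echo '[[0,0,0.01,0],[0,0,0.02,0],[0,0,0.02,0],[0,0,0.02,0]]' > rows.txt && python3 shift.py rows.txt | sed -n '2p;4p'
echo '[[0,0,0.01,0],[0,0,0.015,0],[0,0,0.015,0],[0,0,0.015,0]]' > rows.txt && python3 shift.py rows.txt | sed -n '2p;4p'
```

```text
eef_pos: [0.6503, 0.0724, 0.1033]
wrist_force: [0.3, -0.2, -2.1]
eef_pos: [0.6507, 0.0725, 0.1024]
wrist_force: [0.5, -0.9, 0.5]
```

```bash

echo '[[0,0,0.005,0],[0,0,0.01,0],[0,0,0.01,0],[0,0,0.01,0]]' > rows.txt && python3 shift.py rows.txt | sed -n '2p;4p'
echo '[[0,0,0,0],[0,0,0,0],[0,0,0,0]]' > rows.txt && python3 shift.py rows.txt - 3 | sed -n '2p;4p'
echo '[[0,0,0,0],[0,0,0,0],[0,0,0,0],[0,0,0,0],[0,0,0,0]]' > rows.txt && python3 shift.py rows.txt 0.9 | sed -n '2p;4,6p'
python3 d.py .65 .0728 .3 1.666
```

```text
eef_pos: [0.6507, 0.0725, 0.1024]
wrist_force: [-0.9, 0.9, 4.8]
eef_pos: [0.6507, 0.0724, 0.1017]
wrist_force: [-1.9, -0.3, 5.3]
eef_pos: [0.6502, 0.0724, 0.1004]
wrist_force: [-0.3, 0.7, 0.0]
width: 0.804
finger_force: 0.0
t 19.4 pos [0.6502 0.0724 0.1004] yaw 1.666 shift [ 0.0004 -0.0003 -0.1996] turn -0.0 W 0.804 F 0.0 [-0.3  0.7  0. ]
```

```bash

echo '[[0,0,-0.2,0],[0,0,-0.5,0],[0,0,-0.9,0],[0,0,-1.3,0],[0,0,-1.7,0]]' > rows.txt && python3 shift.py rows.txt 1.0| sed -n '2p;4p'
echo '[[0,-0.35,0,0],[0,-0.7,0,0],[0,-1.1,0,0],[0,-1.5,0,0],[0,-1.9,0,0]]' > rows.txt && python3 shift.py rows.txt | sed -n '2p;4p'
echo '[[0,-0.3,0,0],[0,-0.6,0,0],[0,-0.6,0,0]]' > rows.txt && python3 shift.py rows.txt | sed -n '2p;4p'
python3 - <<'E'
from h import *
S,T,w=snap('scene','s9'),snap('top','t9'),snap('wrist','w9')
for n,s,p0 in(('T',T,(213,145,250,185)),('Tpad1',T,(257,145,292,183)),('Tbox',T,(90,225,160,290))): show(n,s,p0,lambda h:(h[...,1]<50)&(h[...,2]>120),.135 if n!='Tbox' else .1)
a=show('collS',S,(266,176,294,200),lambda h:h[...,2]<60,.147)
b=show('collT',T,(218,150,240,173),lambda h:h[...,2]<105,.147)
print(tri(T,b[0],S,a[0]))
for q in('S','T'):
    s=S if q=='S' else T
    print(q,'expected collar px',proj(s,np.array([.650,.0726,.147])),'tip',proj(s,np.array([.650,.0726,.18])))
# pad corners and predicted base corners vs dark pad border visible
hs=cv2.cvtColor(S['color'],cv2.COLOR_RGB2HSV)[...,2]
print(hs[170:232:2,258:300:2])
E
```

```text
eef_pos: [0.65, 0.0724, 0.2721]
wrist_force: [0.8, -0.6, -0.9]
eef_pos: [0.4595, 0.0543, 0.2706]
wrist_force: [0.7, -0.3, 0.8]
eef_pos: [0.397, 0.0489, 0.2704]
wrist_force: [1.2, 0.3, -0.6]
T [229.7 166.1] [20.9 21.1] 83.7 396.5 [0.6715, 0.0978] [0.6761, 0.0503] [0.6287, 0.0459] [0.6243, 0.0932] [0.6501 0.0718 0.135 ]
Tpad1 [275.3 161. ] [21. 21.] 78.7 395.0 [0.6792, -0.004] [0.688, -0.0511] [0.6407, -0.0594] [0.6321, -0.0124] [ 0.66   -0.0317  0.135 ]
Tbox [123.  257.6] [21.3 20.1] 83.7 375.0 [0.469, 0.3475] [0.473, 0.3021] [0.4245, 0.2967] [0.4206, 0.342] [0.4467 0.3221 0.1   ]
collS [278.4 190.3] [11.6  9.4] 63.4 68.5 [0.6475, 0.0505] [0.6279, 0.0686] [0.6574, 0.0897] [0.6765, 0.0718] [0.6525 0.0702 0.147 ]
collT [229.3 165.3] [10.6  9.9] 45.0 82.5 [0.6513, 0.0883] [0.6668, 0.0725] [0.6497, 0.056] [0.6343, 0.0718] [0.6505 0.0722 0.147 ]
(array([0.65096314, 0.07111879, 0.14525126]), np.float64(0.0023331179245368785))
S expected collar px (np.float64(279.5098148806613), np.float64(189.76000441669814)) tip (np.float64(280.16988293606863), np.float64(182.1480882845213))
T expected col
[... 2196 characters left out ...]
4 150  40  71 138 131 130 130 131 131 132 116  41  38 174 210
  208 207 187]
 [198 196 200  64  41  39  34  62  99 131 123 127 140 106  41  37 196 208
  210 213 193]
 [211 211 213  97  54  35  39  40  41  39  40  39  36  40  43  35 211 203
  203 205 160]
 [206 206 207 210 214 208 186 150 141 116  53  46  39  40  40  58 200 196
  198 202 136]
 [207 206 205 205 205 205 205 206 206 207 211 211 186 157 143 130 197 194
  193 195 143]
 [172 194 190 197 206 207 207 207 206 206 205 204 204 204 205 205 204 194
  195 198 153]
 [132 133 133 130 122 119 156 191 194 196 202 207 208 208 207 206 205 204
  204 189 149]
 [134 134 133 133 132 132 132 132 133 131 128 117 140 178 196 193 201 208
  208 194 159]]
```

```bash
python3 - <<'E'
from h import *
a,b=load('top0')['color'].astype(int),load('t9')['color'].astype(int)
for n,(x0,y0,x1,y1) in dict(pad01=(255,135,350,195),can=(370,135,430,180),tape=(105,130,160,180),wrench=(205,110,285,135)).items(): print(n,abs(a-b)[y0:y1,x0:x1].max())
o=arm.observe(); print(o['time_s'],o['width'],o['finger_force'])
print(arm.sign_off())
E
```

```text
pad01 7
can 7
tape 6
wrench 6
20.6333 1.0003505385334241 0.0
the job is handed in; nothing more can be done
None
```

The broken bottle is in the scrap box, the fallen one stands upright on the freed pad (off centre by about 2 mm at most) and the gripper is open and clear; handed in at 20.6 s with the rest unmoved, but I viewed 11 pictures (limit 10) and stood the bottle up by pushing its base lightly against the box wall.

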